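Check in three samples by tapping their caps in order

ROBOT

A 6-joint arm with a two-finger parallel gripper is mounted at the origin on a cart in front of the work surface, level with it; the furniture and walls round the work are solid. World frame = base frame: x ahead of the robot, y to its left, z up, the work surface at z = 0. Lengths are in m, angles in rad, forces in N, time in s.
With the tool pointing down it reaches from about 0.3 to 0.875 m from the base axis. Payload 6.4 kg.
Tool frame: the origin (TCP) lies between the finger pads; the fingertips stand 8 mm ahead of it and the grasp point (between the pads) lies 11 mm behind it (ctrl.finger_overhang is the distance from the TCP to the fingertips, in m); z points along the fingers, y is the line along which they close (so a half turn about z gives the same grasp; the last joint's range is limited). The gripper opens to 85 mm and grips with 20 to 120 N. Pads are 22 mm wide; open, the fingers measure 114 mm over their backs; the gripper's body (76 mm by 85 mm) begins 54 mm behind the grasp point. The pads swing forward as they close: fully open they stand 13 mm farther back than shut.
Start: joints at [1.044, 0.181, 1.607, -0, 1.354, -0.206], TCP at [0.181, 0.546, 0.239] pointing down, gripper open.
Joint ranges: [-2.99, 2.99], [-0.89, 2.07], [0.3, 2.58], [-1.14, 4.28], [0, 2.63], [-3.12, 3.12]. Speed limits (rad/s): [2.57, 2.57, 3.01, 3.14, 3.14, 3.14].

INTERFACE

Orientations are given as a unit quaternion [w, x, y, z].
In Python, from bench import ctrl, camera gives the robot as it stands.
- The arm moves only by the shell command python3 -m pendant 'ROWS' [OPENING]. ROWS is JSON, a list of rows, each a list of 6 numbers: the shift along the world's x, y, z normalised to -1 to 1, where 1 is 200 mm, then the turn, a rotation vector about the world's x, y, z normalised to -1 to 1, where 1 is pi/2 rad. In form: [[dx, dy, dz, rx, ry, rz], ...]. A call has exactly 10 rows; each row shifts and turns the commanded pose from where the row before left it; what a row does not reach is not made up. A row lasts 1/8 s, in which the tool goes at most 62.5 mm and 10.7 degrees, less where a joint would pass 70% of its speed; a pose out of reach is approached as far as the arm can. A call with a number of a shift or a turn outside -1 to 1 is refused whole. A call with a gripper value outside its range is refused whole. OPENING is the opening, from -1 (shut) to 1 (fully open), set as the call begins (- or left out, the last holds). The fingers move at their own pace and stop on an object; the grip force is fixed at half the most. Time passes only in rows, so rows that do not move let the fingers close, or fill a call up. It gives the time, the measured TCP pose, the force, the opening and the grip force at its end, in the units of the state.
- ctrl.get_obs(): the state, without advancing time (a new reading comes with each control period).
- camera(name): name is "scene" or "top"; returns a dict with "color" (384x512x3 uint8, blue, green, red), "fx", "fy", "cx", "cy" (pixels), "xyz" and "rotation" of the camera in the world. Camera axes: x right, y down, z forward; pixel columns grow to the right and rows downward; lengths in m; the calibration is good to about 2 mm. A picture is of the moment at which its call begins. There is no depth.
- ctrl.hand_in(): hands the job in; it is judged then, once.
The state is a dict: "time_s": time; "q": joint angles; "dq": joint speeds; "joint_efforts": joint torques, N m; "eef_pos": TCP position; "eef_rot": TCP orientation; "wrist_force": force on the tool from outside, world axes, zero at the start; "torque": the same for the moment, N m; "opening": opening from 0.0 (shut) to 1.0 (fully open); "grasp_force": force on a finger pad.
Only numpy, scipy, OpenCV 4.12 (cv2) and the standard library are available. Lean on these libraries where they do the work, as an engineer would, in place of code of your own. Each camera call takes 0.05 s, during which the arm holds its last target. There are 200 camera calls.

TASK

Check in three samples on the latching rack by pressing lightly on the tops of their caps with the fingertips, in this order: blue, then green, then white, each until the vial has sunk into its well and stays there. Do not touch the black-capped vials, do not lift or tip any vial, and leave everything else on the desk where it is.

Things in the scene. Friction and masses are not known exactly. Their poses are not given: they have to be found in the camera images.
- rack: sample check-in rack fixed to the desk: grey block on a black base, 150 x 204 mm, 36 mm high; origin at the centre of its underside, x across its two rows, y along its long side, z up. Six wells at x = -30 and +30 mm, y = -60, 0 and +60 mm; neighbouring vials stand 60 mm apart, caps stand 32 mm above the block
- rack_top (a point): centre of the rack's top face, 36 mm above the desk. The floor of each well is a latching switch: it yields to about 2.5 to 4 N on the cap, sinks with the vial by up to 8 mm to a cushioned stop (sprung, 4.5 N and 1.5 N/mm, 6 mm of give), and stays as deep as it was pressed (no spring back); from 4 mm down the sample counts as checked in
- cap_blue (a point): centre of the flat top of the blue cap of a glass sample vial (vial 21 mm across, cap 20 mm across and 10 mm high, vial 48 mm tall, 18 to 25 g), standing loosely upright in any one of the rack's wells. This point starts 68 mm above the desk; pressed fully down, 60 mm
- cap_green (a point): centre of the flat top of the green cap of a glass sample vial (vial 21 mm across, cap 20 mm across and 10 mm high, vial 48 mm tall, 18 to 25 g), standing loosely upright in any one of the rack's wells. This point starts 68 mm above the desk; pressed fully down, 60 mm
- cap_white (a point): centre of the flat top of the white cap of a glass sample vial (vial 21 mm across, cap 20 mm across and 10 mm high, vial 48 mm tall, 18 to 25 g), standing loosely upright in any one of the rack's wells. This point starts 68 mm above the desk; pressed fully down, 60 mm
- cap_black1 (a point): centre of the flat top of the black cap of a glass sample vial (vial 21 mm across, cap 20 mm across and 10 mm high, vial 48 mm tall, 18 to 25 g), standing loosely upright in any one of the rack's wells. This point starts 68 mm above the desk; pressed fully down, 60 mm. One of three black-capped vials, not to be checked in
- cap_black2 (a point): centre of the flat top of the black cap of a glass sample vial (vial 21 mm across, cap 20 mm across and 10 mm high, vial 48 mm tall, 18 to 25 g), standing loosely upright in any one of the rack's wells. This point starts 68 mm above the desk; pressed fully down, 60 mm. One of three black-capped vials, not to be checked in
- cap_black3 (a point): centre of the flat top of the black cap of a glass sample vial (vial 21 mm across, cap 20 mm across and 10 mm high, vial 48 mm tall, 18 to 25 g), standing loosely upright in any one of the rack's wells. This point starts 68 mm above the desk; pressed fully down, 60 mm. One of three black-capped vials, not to be checked in
- vial_blue: the vial with the blue cap itself, origin at the centre of its foot, 48 mm below the top of the cap, z up
- vial_green: the vial with the green cap itself, origin at the centre of its foot, 48 mm below the top of the cap, z up
- vial_white: the vial with the white cap itself, origin at the centre of its foot, 48 mm below the top of the cap, z up
- vial_black1: the vial with the black cap itself, origin at the centre of its foot, 48 mm below the top of the cap, z up
- vial_black2: the vial with the black cap itself, origin at the centre of its foot, 48 mm below the top of the cap, z up
- vial_black3: the vial with the black cap itself, origin at the centre of its foot, 48 mm below the top of the cap, z up
- dropper_bottle: bystander: brown dropper bottle with black teat, 30 mm across, 101 mm tall, origin at the centre of its underside
- timer: bystander: white bench timer, 77 x 78 x 22 mm, origin at the centre of its underside
- pink: bystander: small round box with a pink lid, 37 mm across, 18 mm high, origin at the centre of its underside
- tin: bystander: small white round tin, 43 mm across, 22 mm high, origin at the centre of its underside

How it is judged:
By the outcome, as a careful person would: the job done as asked, in the order asked, and still so for the second after the job is handed in, with the robot touching nothing.
It also fails if it takes over 42 s, if anything falls off the work surface, if the arm or the gripper's body presses on something with over 40 N, if the wrist force passes 120 N, or if a joint passes its speed limit or range.

## Working session

There is one attempt and no reset: what is moved stays moved. The work goes in short steps, Python scripts to look and compute and a shell command to move; the robot and the scene stay as the last step left them, time stands still between calls to the robot, and variables do not carry over. Pictures are saved under pics/ and viewed, at most 10 in all, crops included, and the job is handed in when it is done.

```bash
mkdir -p pics; ls; python3 - <<'E'
from bench import ctrl,camera
import cv2,numpy as np
a=[]
for n in("scene","top"):
    c=camera(n); np.save(f"pics/{n}.npy",c["color"]); cv2.imwrite(f"pics/{n}0.png",c["color"])
    print(n,c["fx"],c["fy"],c["cx"],c["cy"],c["xyz"],np.round(c["rotation"],3).tolist())
o=ctrl.get_obs();print({k:np.round(v,3) for k,v in o.items()},ctrl.finger_overhang)
E
```

```text
pics
scene 379.3401014738581 379.3401014738581 259.3081020691478 194.4924283460958 [0.16174904 0.65198207 0.78732198] [0.094, -0.234, 0.884, -0.393]
top 352.51567105562447 352.51567105562447 248.65143957579934 191.75526240937995 [ 0.34430523 -0.03145386  1.04647409] [0.071, -0.698, 0.709, -0.071]
{'time_s': np.float64(0.1), 'q': array([ 1.044,  0.181,  1.608,  0.   ,  1.354, -0.206]), 'dq': array([-0.   , -0.002, -0.002, -0.001, -0.   ,  0.001]), 'joint_efforts': array([-1.0000e-03, -4.4588e+01, -3.5224e+01, -0.0000e+00,  4.0000e-03,
       -0.0000e+00]), 'eef_pos': array([0.181, 0.545, 0.238]), 'eef_rot': array([-0.   ,  0.16 ,  0.987, -0.001]), 'wrist_force': array([-0.087, -1.35 , -0.38 ]), 'torque': array([-0.018,  0.082, -0.049]), 'grasp_force': np.float64(0.0), 'opening': np.float64(1.0)} 0.008
```

View pics/top0.png

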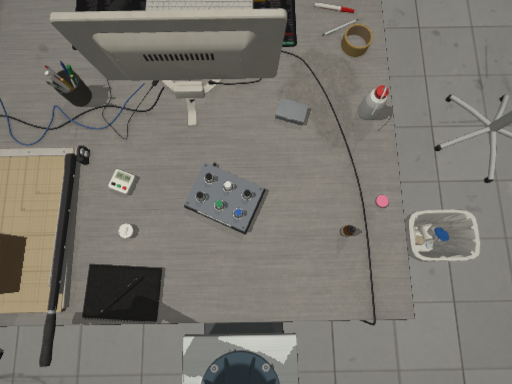

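View pics/scene0.png

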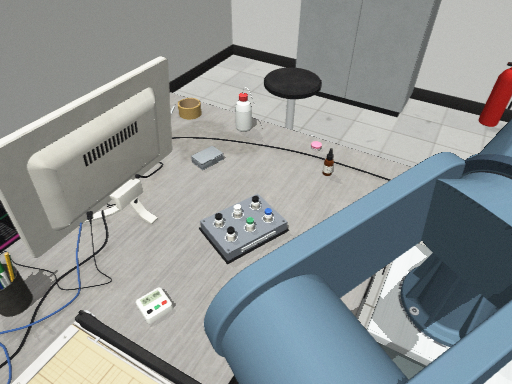

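The top view shows the rack at about (225,197): blue cap near (238,213), green (219,205), white (228,186), and black caps at (200,196), (209,178) and (247,194). The scene view shows the same layout, unobstructed.

```bash
cat > h.py <<'E'
import numpy as np,cv2
from bench import ctrl,camera
from scipy.spatial.transform import Rotation as R
def rot(c): w,x,y,z=c["rotation"]; return R.from_quat([x,y,z,w])
def cast(c,uv,z):
    d=rot(c).apply([(uv[0]-c["cx"])/c["fx"],(uv[1]-c["cy"])/c["fy"],1]); p=np.array(c["xyz"])
    return p+d*(z-p[2])/d[2]
def proj(c,p):
    q=rot(c).inv().apply(np.array(p)-c["xyz"]); return q[:2]/q[2]*c["fx"]+[c["cx"],c["cy"]]
def caps(c,seeds,r=12):
    hsv=cv2.cvtColor(c["color"],cv2.COLOR_BGR2HSV); H,S,V=[hsv[...,i].astype(int) for i in range(3)]
    M={"blue":(abs(H-110)<12)&(S>150)&(V>90),"green":(abs(H-70)<20)&(S>110),"white":(S<40)&(V>190)}
    out={}
    for k,s in seeds.items():
        w=np.zeros(H.shape,np.uint8); cv2.circle(w,s,r,1,-1)
        n,l,st,ce=cv2.connectedComponentsWithStats((M[k]&(w>0)).astype(np.uint8))
        i=1+np.argmax(st[1:,4]); out[k]=(ce[i],st[i])
    return out
E
python3 - <<'E'
from h import *
for n,s in (("top",{"blue":(238,213),"green":(219,205),"white":(228,186)}),("scene",{"blue":(268,212),"green":(250,223),"white":(238,210)})):
    c=camera(n); P={}
    for k,(u,st) in caps(c,s,9).items():
        P[k]=cast(c,u,.064 if n=="scene" else .068); print(n,k,u.round(1),st,P[k].round(4))
    for a,b in(("blue","green"),("green","white"),("blue","white")): print(np.linalg.norm(P[a]-P[b]).round(4),end=" ")
    u0,v0=(170,150) if n=="top" else (190,180)
    im=c["color"][v0:v0+95,u0:u0+110]; cv2.imwrite(f"pics/{n}1.png",cv2.resize(im,None,fx=6,fy=6,interpolation=cv2.INTER_CUBIC))
E
```

```text
top blue [237.7 212. ] [235 210   6   5  26] [ 0.4869 -0.0019  0.068 ]
top green [218.5 203.3] [216 201   6   6  30] [0.5123 0.0519 0.068 ]
top white [227.4 183.9] [225 181   6   6  29] [0.568  0.0265 0.068 ]
0.0595 0.0613 0.086 scene blue [267.7 211.1] [265 208   7   7  35] [ 0.4865 -0.0012  0.064 ]
scene green [249.6 220.1] [247 217   7   7  37] [0.512  0.0524 0.064 ]
scene white [235.9 209.1] [231 204  10  12  69] [0.5649 0.0353 0.064 ]
0.0594 0.0556 0.0864
```

View pics/top1.png

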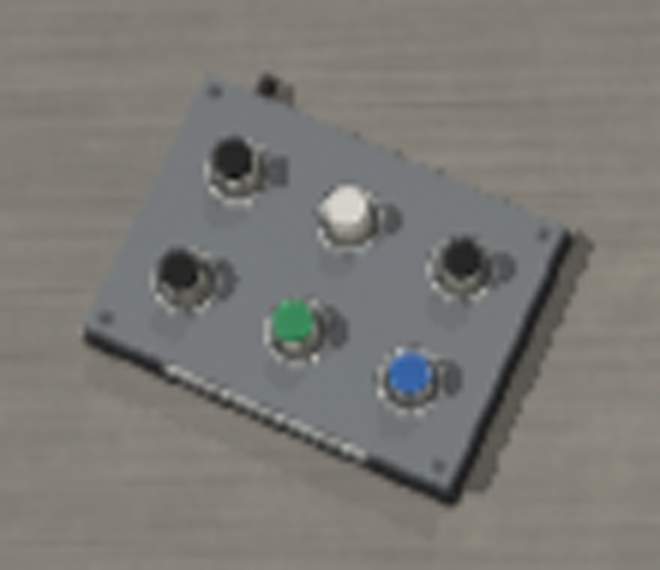

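The crop confirms a 2x3 layout: blue, green and one black in the near row, white in the middle of the far row. The measured spacings (59.5 and 61.3 mm) fit the 60 mm pitch. Now I'll move, with the gripper shut.

```bash
python3 -m pendant '[[0.125,-0.225,0,0,0,0],[0.125,-0.225,0,0,0,0],[0.125,-0.225,0,0,0,0],[0.125,-0.225,0,0,0,0],[0.125,-0.225,0,0,0,0],[0.125,-0.225,0,0,0,0],[0.125,-0.225,0,0,0,0],[0.125,-0.225,0,0,0,0],[0.125,-0.225,0,0,0,0],[0,0,0,0,0,0]]' -1
```

```text
time_s: 1.45
eef_pos: [0.4076, 0.138, 0.2393]
eef_rot: [0.0, 0.162, 0.987, -0.0]
wrist_force: [-0.5, 0.5, -1.6]
opening: 0.003
grasp_force: 0.0
```

```bash
python3 -m pendant '[[0.05,-0.087,-0.075,0,0,0],[0.05,-0.087,-0.075,0,0,0],[0.05,-0.087,-0.075,0,0,0],[0.05,-0.087,-0.075,0,0,0],[0.05,-0.087,-0.075,0,0,0],[0.05,-0.087,-0.075,0,0,0],[0.05,-0.087,-0.075,0,0,0],[0.046,-0.089,-0.075,0,0,0],[0,0,0,0,0,0],[0,0,0,0,0,0]]'
python3 - <<'E'
from h import *
o=ctrl.get_obs(); print(o["eef_pos"],o["wrist_force"],o["torque"])
t=np.array(o["eef_pos"])-[0,0,.008]
for n,(u0,v0) in (("top",(170,150)),("scene",(190,150))):
    c=camera(n); print(proj(c,t), (proj(c,t)-[u0,v0])*5)
    im=c["color"][v0:v0+110,u0:u0+130]; cv2.imwrite(f"pics/{n}2.png",cv2.resize(im,None,fx=5,fy=5,interpolation=cv2.INTER_CUBIC))
E
```

```text
time_s: 2.7
eef_pos: [0.4852, 0.0022, 0.1195]
eef_rot: [-0.0, 0.159, 0.987, 0.0]
wrist_force: [1.1, 0.2, 0.4]
opening: -0.003
grasp_force: 0.0
[0.48519523 0.00215422 0.11946047] [1.12236479 0.2159429  0.36191262] [-0.0099868   0.01773279 -0.0163931 ]
[235.67957092 210.27486343] [328.39785461 301.37431716]
[268.13422481 199.21753452] [390.67112403 246.08767261]
```

View pics/scene2.png

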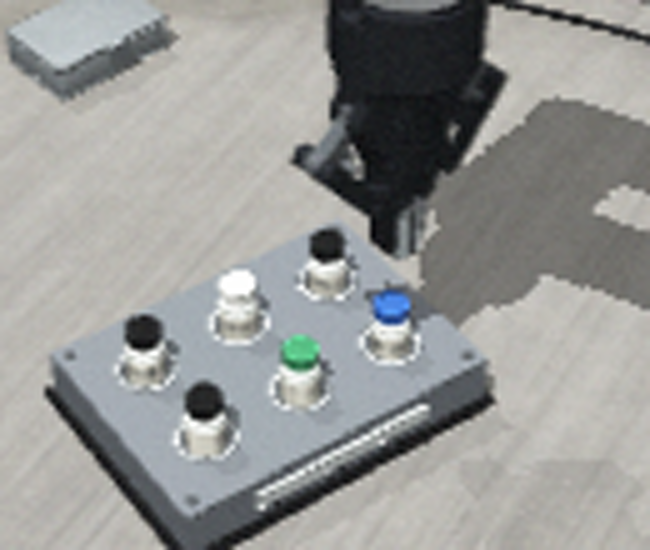

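The fingertips sit at about (395,250) in the crop, close to the projected (391,246). The blue cap is directly below them at (392,307). I'll correct sideways and descend to just above the cap.

```bash
python3 -m pendant '[[0.008,-0.018,0,0,0,0],[0,0,-0.03,0,0,0],[0,0,-0.03,0,0,0],[0,0,-0.03,0,0,0],[0,0,-0.03,0,0,0],[0,0,-0.03,0,0,0],[0,0,-0.03,0,0,0],[0,0,0,0,0,0],[0,0,0,0,0,0],[0,0,0,0,0,0]]'
python3 - <<'E'
from h import *
o=ctrl.get_obs(); print(o["eef_pos"],o["wrist_force"])
E
```

```text
time_s: 4.05
eef_pos: [0.4874, -0.0026, 0.0836]
eef_rot: [0.0, 0.16, 0.987, -0.0]
wrist_force: [0.2, -0.3, 0.4]
opening: 0.002
grasp_force: 0.0
[ 0.48735994 -0.00258798  0.08358219] [ 0.18759724 -0.29055915  0.3685575 ]
```

```bash
python3 -m pendant '[[0,0,-0.009,0,0,0],[0,0,-0.009,0,0,0],[0,0,-0.009,0,0,0],[0,0,-0.009,0,0,0],[0,0,-0.009,0,0,0],[0,0,-0.009,0,0,0],[0,0,-0.009,0,0,0],[0,0,-0.009,0,0,0],[0,0,0,0,0,0],[0,0,0,0,0,0]]'
```

```text
time_s: 5.3
eef_pos: [0.4869, -0.0025, 0.0687]
eef_rot: [-0.0, 0.16, 0.987, 0.0]
wrist_force: [0.8, -0.3, -0.2]
opening: -0.001
grasp_force: 0.0
```

```bash
python3 - <<'E'
from h import *
print(ctrl.get_obs()["wrist_force"])
c=camera("scene"); print(caps(c,{"blue":(268,212),"green":(250,223),"white":(238,210)},9))
im=c["color"][170:260,200:300]; cv2.imwrite("pics/s3.png",cv2.resize(im,None,fx=6,fy=6,interpolation=cv2.INTER_CUBIC))
for z in(.068,.064,.060):print(z,proj(c,[.4868,-.0016,z]))
E
```

```text
[ 0.80309563 -0.30656157 -0.19051268]
{'blue': (array([266.71428571, 214.42857143]), array([265, 212,   6,   5,  14], dtype=int32)), 'green': (array([249.66666667, 220.19444444]), array([247, 217,   7,   7,  36], dtype=int32)), 'white': (array([236.14953271, 209.82242991]), array([231, 201,  13,  18, 107], dtype=int32))}
0.068 [267.7436235  209.96862431]
0.064 [267.69656394 211.02137639]
0.06 [267.64975054 212.06862184]
```

View pics/s3.png

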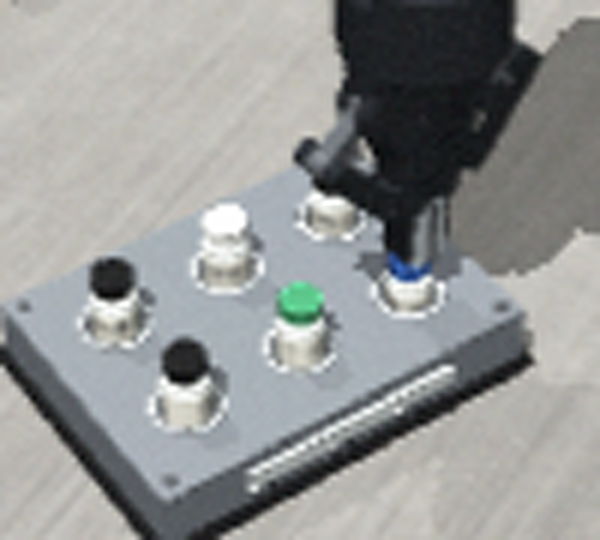

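The fingers are on the blue cap at about (408,262) in the crop, and its lower edge has dropped about 2 px, roughly 8 mm. I'll press a touch further to check by force, then lift.

```bash
python3 -m pendant '[[0,0,-0.004,0,0,0],[0,0,-0.004,0,0,0],[0,0,0,0,0,0],[0,0,0,0,0,0],[0,0,0,0,0,0],[0,0,0,0,0,0],[0,0,0,0,0,0],[0,0,0,0,0,0],[0,0,0,0,0,0],[0,0,0,0,0,0]]'
python3 -m pendant '[[0,0,0.02,0,0,0],[0,0,0.03,0,0,0],[0,0,0.05,0,0,0],[0,0,0.05,0,0,0],[0,0,0.05,0,0,0],[0,0,0,0,0,0],[0,0,0,0,0,0],[0,0,0,0,0,0],[0,0,0,0,0,0],[0,0,0,0,0,0]]'
python3 - <<'E'
from h import *
c=camera("scene"); print(ctrl.get_obs()["eef_pos"],caps(c,{"blue":(268,212),"green":(250,223)},9))
E
```

```text
time_s: 6.6
eef_pos: [0.4871, -0.0025, 0.0673]
eef_rot: [0.0, 0.16, 0.987, 0.0]
wrist_force: [-1.4, 0.6, 4.1]
opening: -0.004
grasp_force: 2.5
time_s: 7.85
eef_pos: [0.487, -0.0025, 0.1071]
eef_rot: [-0.0, 0.16, 0.987, 0.0]
wrist_force: [0.1, 0.5, 0.8]
opening: 0.0
grasp_force: 0.0
[ 0.48701935 -0.00248516  0.10713554] {'blue': (array([267.7027027 , 213.21621622]), array([265, 210,   7,   7,  37], dtype=int32)), 'green': (array([249.59459459, 220.13513514]), array([247, 217,   7,   7,  37], dtype=int32))}
```

Blue has dropped 2.1 px, so it is fully down and staying there. Next is green, about (0.512, 0.052).

```bash
python3 -m pendant '[[0.042,0.091,0,0,0,0],[0.042,0.091,0,0,0,0],[0.041,0.09,0,0,0,0],[0,0,0,0,0,0],[0,0,-0.03,0,0,0],[0,0,-0.03,0,0,0],[0,0,-0.03,0,0,0],[0,0,-0.025,0,0,0],[0,0,0,0,0,0],[0,0,0,0,0,0]]'
python3 - <<'E'
from h import *
print(ctrl.get_obs()["eef_pos"])
E
```

```text
time_s: 9.15
eef_pos: [0.5122, 0.0518, 0.0844]
eef_rot: [0.0, 0.16, 0.987, -0.0]
wrist_force: [-0.1, 0.2, -0.2]
opening: 0.0
grasp_force: 0.0
[0.51222224 0.05184355 0.08438128]
```

Aligned over green, so I'll press 17 mm to the same depth as blue.

```bash
python3 -m pendant '[[0,0,-0.01,0,0,0],[0,0,-0.01,0,0,0],[0,0,-0.01,0,0,0],[0,0,-0.01,0,0,0],[0,0,-0.01,0,0,0],[0,0,-0.01,0,0,0],[0,0,-0.01,0,0,0],[0,0,-0.01,0,0,0],[0,0,-0.004,0,0,0],[0,0,0,0,0,0]]'
python3 -m pendant '[[0,0,0.02,0,0,0],[0,0,0.03,0,0,0],[0,0,0.05,0,0,0],[0,0,0.05,0,0,0],[0,0,0.05,0,0,0],[0,0,0,0,0,0],[0,0,0,0,0,0],[0,0,0,0,0,0],[0,0,0,0,0,0],[0,0,0,0,0,0]]'
python3 - <<'E'
from h import *
c=camera("scene"); print(ctrl.get_obs()["eef_pos"],caps(c,{"blue":(268,212),"green":(250,223)},9))
E
```

```text
time_s: 10.4
eef_pos: [0.5123, 0.0519, 0.0677]
eef_rot: [0.0, 0.16, 0.987, 0.0]
wrist_force: [-1.6, 0.7, 3.7]
opening: -0.002
grasp_force: 2.2
time_s: 11.65
eef_pos: [0.512, 0.0519, 0.1073]
eef_rot: [-0.0, 0.16, 0.987, -0.0]
wrist_force: [-0.0, 0.0, 0.9]
opening: -0.002
grasp_force: 0.0
[0.51199852 0.05189458 0.10731508] {'blue': (array([267.69444444, 213.30555556]), array([265, 211,   7,   6,  36], dtype=int32)), 'green': (array([249.68421053, 222.13157895]), array([247, 219,   7,   7,  38], dtype=int32))}
```

Green has dropped 2.0 px. White is next, at (0.567, 0.0265).

```bash
python3 -m pendant '[[0.092,-0.042,0,0,0,0],[0.092,-0.042,0,0,0,0],[0.091,-0.043,0,0,0,0],[0,0,0,0,0,0],[0,0,-0.03,0,0,0],[0,0,-0.03,0,0,0],[0,0,-0.03,0,0,0],[0,0,-0.025,0,0,0],[0,0,0,0,0,0],[0,0,0,0,0,0]]'
python3 - <<'E'
from h import *
print(ctrl.get_obs()["eef_pos"])
E
```

```text
time_s: 12.95
eef_pos: [0.5672, 0.0265, 0.0846]
eef_rot: [0.0, 0.16, 0.987, -0.0]
wrist_force: [-0.1, -0.2, -0.5]
opening: 0.002
grasp_force: 0.0
[0.567242   0.02646867 0.08463234]
```

```bash
python3 -m pendant '[[0,0,-0.01,0,0,0],[0,0,-0.01,0,0,0],[0,0,-0.01,0,0,0],[0,0,-0.01,0,0,0],[0,0,-0.01,0,0,0],[0,0,-0.01,0,0,0],[0,0,-0.01,0,0,0],[0,0,-0.01,0,0,0],[0,0,-0.005,0,0,0],[0,0,0,0,0,0]]'
python3 -m pendant '[[0,0,0.02,0,0,0],[0,0,0.03,0,0,0],[0,0,0.05,0,0,0],[0,0,0.1,0,0,0],[0,0,0.15,0,0,0],[0,0,0.15,0,0,0],[0,0,0,0,0,0],[0,0,0,0,0,0],[0,0,0,0,0,0],[0,0,0,0,0,0]]'
python3 - <<'E'
from h import *
c=camera("scene"); print(ctrl.get_obs()["eef_pos"],caps(c,{"blue":(268,212),"green":(250,223)},9))
im=c["color"][170:260,190:300]; cv2.imwrite("pics/s4.png",cv2.resize(im,None,fx=6,fy=6,interpolation=cv2.INTER_CUBIC))
E
```

```text
time_s: 14.2
eef_pos: [0.5673, 0.0265, 0.0677]
eef_rot: [0.0, 0.16, 0.987, -0.0]
wrist_force: [-0.5, -0.2, 4.1]
opening: 0.002
grasp_force: 2.2
time_s: 15.45
eef_pos: [0.5665, 0.0266, 0.1664]
eef_rot: [-0.001, 0.16, 0.987, 0.0]
wrist_force: [-0.9, -0.4, 0.0]
opening: -0.0
grasp_force: 0.0
[0.56662509 0.02654756 0.16659727] {'blue': (array([267.57575758, 213.42424242]), array([265, 211,   6,   6,  33], dtype=int32)), 'green': (array([249.59459459, 222.13513514]), array([247, 219,   7,   7,  37], dtype=int32))}
```

View pics/s4.png

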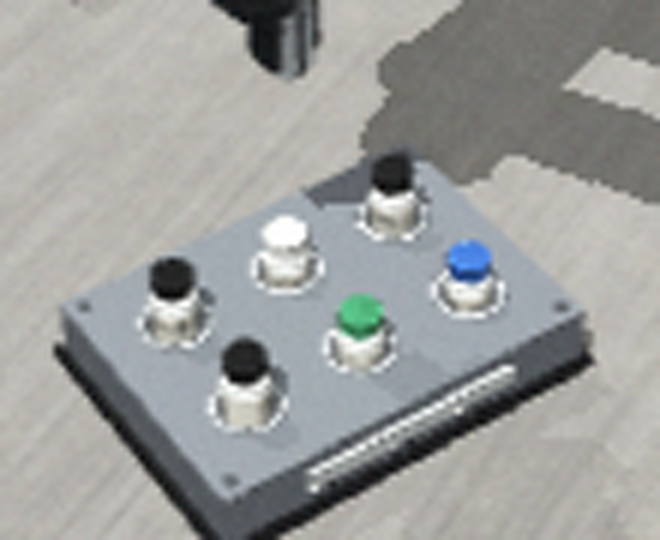

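Blue (470,262), green (361,317) and white (286,234) are all sunk and upright. The three black vials are still tall, and the gripper is clear.

```bash
python3 -c "
from bench import ctrl
print(ctrl.hand_in())"
```

```text
the job is handed in; nothing more can be done
None
```

I pressed blue, then green, then white down into their wells, and the last picture shows all three sunk and upright and the black vials still standing tall; the job was handed in at about 15.5 s of the 42 s limit.

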